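# Open the filter bay of the bench dust extractor

### The arm

A 6-joint arm with a two-finger parallel gripper is mounted at the origin on the work surface. World frame = base frame: x ahead of the robot, y to its left, z up, the work surface at z = 0. Lengths are in mm, angles in rad, forces in N, time in s.
With the tool pointing down it reaches from about 325 to 775 mm from the base axis. Payload 5.5 kg.
Tool frame: the origin (TCP) lies midway between the tips of the shut fingers; the grasp point (between the pads) lies 19 mm behind it; z points along the fingers, y is the line along which they close (so a half turn about z gives the same grasp; the last joint's range is limited). The gripper opens to 88 mm and grips with 3 to 60 N. Pads are 20 mm wide; open, the fingers measure 115 mm over their backs; the gripper's body (75 mm by 178 mm) begins 61 mm behind the grasp point.
Start: joints at [1.233, 0.091, 1.231, -0, 1.82, -0.057], TCP at [166.279, 576.513, 222.631] pointing down, gripper open.
Joint ranges: [-2.87, 2.87], [-0.86, 2.18], [0.17, 2.46], [-1.51, 4.65], [0.06, 2.69], [-2.65, 2.65]. Speed limits (rad/s): [2.57, 2.57, 3.01, 3.14, 3.14, 3.14].

### API

Orientations are given as a unit quaternion [w, x, y, z].
In Python, from plant import ctrl gives the robot as it stands.
- The arm moves only by the shell command python3 -m inch 'ROWS'. ROWS is JSON, a list of rows, each an object of numbers: "dx", "dy", "dz": the shift along the world's x, y, z in cm; "turn": the turn about the world's z in rad; "hand": the gripper command: -1 is shut, 1 is fully open, values between are in proportion. A call has 1 to 8 rows; each row is the pose to reach, as a shift and turn from the pose commanded when the call began; what a row does not reach only later rows make up. A row lasts 1/12 s, in which the tool goes at most 41.7 mm and 7.16 degrees, less where a joint would pass 70% of its speed; a pose out of reach is approached as far as the arm can. A call with a gripper value outside its range is refused whole. The fingers move at their own pace and stop on an object; the grip force is fixed at half the most. Time passes only in rows, so rows that repeat a pose let the fingers close. It gives the time, the measured TCP pose, the force, the opening and the grip force at its end, in the units of the state.
- ctrl.sense(): the state, without advancing time (a new reading comes with each control period).
- ctrl.grab_frame(name): name is "scene" or "side" or "wrist"; returns the picture (480x640x3 uint8, red, green, blue); there is no depth.
- ctrl.camera_info(name): a dict with "K" (3x3 intrinsics, pixels), "R" (3x3) and "t" (3): a world point X has camera coordinates R X + t. Camera axes: x right, y down, z forward; pixel columns grow to the right and rows downward; lengths in mm; the calibration is good to about 2 mm. A picture is of the moment at which its call begins: read the wrist's pose just before it. camera_info takes no time and is no camera call; for the wrist camera it gives the pose at the moment of the call.
- ctrl.job_done(): hands the job in; it is judged then, once.
The state is a dict: "time_s": time; "joint_pos": joint angles; "joint_vel": joint speeds; "effort": joint torques, N m; "position": TCP position; "orientation": TCP orientation; "ft_force": force on the tool from outside, world axes, zero at the start; "moment": the same for the moment, N m; "opening": finger opening in mm; "grip_force": force on a finger pad.
Only numpy, scipy, OpenCV 4.12 (cv2) and the standard library are available. Lean on these libraries where they do the work, as an engineer would, in place of code of your own. Each camera call takes 0.05 s, during which the arm holds its last target. There are 200 camera calls.

### The job

Open the dust extractor's filter bay for service: with the flat blade of the orange-handled pry tool in the black-framed notch, lever the blue snap-in cover up until its catches let go, without digging the blade into the paper filter below. Lay the cover flat in the grey tray and lay the pry tool back in its own empty place on the instrument rest, and leave everything else on the bench where it is.

Things in the scene. Friction and masses are not known exactly. Their poses are not given: they have to be found in the camera images.
- extractor: Fixed white bench dust extractor. Origin on the bench under the middle of the cover, z up, front (blue panel) to -x, y to its left. Its low deck (x -110 to 110, y -49 to 49, flat top 90 high) has the filter bay, a recess x -24 to 24, y -34 to 34.5 which the cover fills flush. Blower housing on y 49 to 219, 160 high. Right (-y) of the deck is free air down to the bench.
- notch (a point): Middle of the black-framed notch, level with the deck's top (90 high), extractor's axes: an open slot 16 wide (x) and 10 long (y) between a rim at -y and the cover's -y edge (5.5 from here). A blade dipping 40 deg below level towards +y passes over the rim and under the edge of the cover's plate (3 thick, hollow below). The space is open down to the filter, 23 below the deck's top.
- filter: Paper filter under the cover, fixed, 36 x 68; origin at the middle of its underside, 60 above the bench; its pleats reach to 67 above the bench, 23 below the deck's top. Fragile.
- cover: Loose blue plastic snap-in cover, 46 (x) x 65 (y) x 15, 35 g: a 3 thick plate with an 12 skirt below the two long sides and the +y end. Origin at the middle of its underside, z up, axes as the extractor's while fitted. A tongue at its +y end sits 2 under a lip of the deck, so the -y end comes up first; two legs at the -y end, 16 either side of the notch, are held by sprung catches.
- cover_mid (a point): Middle of the cover, 7.5 above its underside (half-way up), with the cover's axes.
- cover_edge (a point): Top of the middle of the cover's -y (notch) edge, level with the deck's top while snapped in. About 8 N upward here frees it: some 5 up the catches give and it snaps upward; without the blade it then rests on them, this edge 8 to 11 above the deck and its long sides (46 apart) proud enough to pinch near this end. Lifted there it hinges up and the tongue slips out.
- pry_tip (a point): Middle of the end of the pry tool's steel blade, with the tool's axes: x along the tool towards the tip, z normal to the blade's flat. The blade is flat, 10 wide and 2 thick, and sticks out 80 from the handle.
- pry_grip (a point): Point on the pry tool's axis at its balance, 105 behind the tip, with the tool's axes; the tool weighs 70 g. The orange handle around it is 18 wide (y) and 16 high (z) and runs from 25 ahead of this point to 85 behind it.
- rest: Fixed aluminium rest, base plate 152 x 124 x 6; origin on the bench. Instruments lie along its x, tips to +x, axis 42 above the bench, in two places, y = -38 and y = 38 (either tool in either). Each lies on bars 8 thick: blade at x = 58 (top 41 high, prongs 19 apart to 51), handle at x = -65 (top 34 high, prongs 26 apart to 48). As found, the pry tool's grip point is at x = 0.
- tray: Fixed grey open tray, 150 (x) x 190 (y) x 18, walls 4, floor 4 thick; origin under its middle on the bench.
- wax_knife: Wooden-handled wax knife in the other place of the rest, same outline as the pry tool; origin 105 behind its tip. Leave it.
- stone_model: Cream stone model of a jaw, 68 x 72 x 41, loose; origin under its middle. Leave it.
- blank_disc: White ceramic milling blank, a disc 98 across and 16 high, loose; origin under its middle. Leave it.
- mixing_bowl: Green mixing bowl, 116 across and 70 high, loose; origin under its middle. Leave it.
- bur_block: Aluminium block with eight upright burs, 50 x 84 x 50, loose; origin under its middle. Leave it.
- powder_jar: White jar with a blue cap, 64 across and 85 high, loose; origin under its middle. Leave it.
- shade_box: Clear box with a blue top, 60 x 95 x 26, loose; origin under its middle. Leave it.
- rim (a point): Middle of the inner top edge of the notch's rim: the fulcrum, 10 before the cover's edge, 90 high, extractor's axes. The rim is 6 thick, its top level, and beyond it (-y) is free air; the blade's underside rests on it when the handle is pressed down.
There are look-alikes about, which are no part of the job. Of the things like the cover, leave any that is green or red; of the rest the smaller one is meant.

How it is judged (in metres and radians):
On the way:
1. the pry tool's blade has lifted the cover's notch edge more than 2 mm above the deck, with no finger on the cover (z of cover_edge in the frame of extractor above 0.092 m and contact force between pry_tool and cover above 0.1 N and contact force between the fingers and cover below 0.1 N), for 0.02 s.
At the end, for the whole second after the job is handed in: The cover lies flat (within about 6 deg, either side up) and still inside the tray; the pry tool lies still and level in its place between the prongs of the rest (its axis within 5 mm of its height as found, within 20 mm lengthways, within 7 deg of the rest's direction) (x of cover_mid in the frame of tray between -0.052 and 0.052 m and y of cover_mid in the frame of tray between -0.072 and 0.072 m and z of cover_mid in the frame of tray below 0.018 m and (angle between cover's own z axis and vertical below 0.1 rad or angle between cover's own z axis and vertical above 3.04 rad) and linear speed of each of cover, pry_tool below 0.02 m/s and z of pry_grip in the frame of rest between 0.037 and 0.047 m and x of pry_grip in the frame of rest between -0.02 and 0.02 m and angle between the x axis of pry_grip and the x axis of rest, either way round below 0.12 rad); the robot touches nothing.
It fails at once if the blade was dug into the filter (more than 2 N) (contact force between pry_tool and filter above 2 N).
It fails at once if the cover was dropped or flung instead of laid down (linear speed of cover above 1 m/s and contact force between the fingers and cover below 0.05 N).
It fails at once if something else on the bench was shifted more than 25 mm (distance of any of wax_knife, stone_model, blank_disc, mixing_bowl, bur_block, powder_jar, shade_box from where it was at the start of the episode above 0.025 m).
It also fails if it takes over 61 s, if anything falls off the work surface, if the arm or the gripper's body presses on something with over 40 N, if the wrist force passes 120 N, or if a joint passes its speed limit or range.

## Working session

There is one attempt and no reset: what is moved stays moved. The work goes in short steps, Python scripts to look and compute and a shell command to move; the robot and the scene stay as the last step left them, time stands still between calls to the robot, and variables do not carry over. Pictures are saved under pics/ and viewed, at most 10 in all, crops included, and the job is handed in when it is done.

```bash
ls; mkdir -p pics; python3 - <<'E'
from plant import ctrl
import cv2,numpy as np
for n in("scene","side"):
    f=ctrl.grab_frame(n); cv2.imwrite(f"pics/{n}0.png",f[:,:,::-1])
    c=ctrl.camera_info(n); print(n,np.round(c["K"],1).tolist(),np.round(c["R"],3).tolist(),np.round(c["t"],1).tolist())
s=ctrl.sense();print({k:np.round(v,3).tolist() for k,v in s.items()})
E
```

```text
pics
scene [[567.4, 0.0, 321.6], [0.0, 567.4, 242.8], [0.0, 0.0, 1.0]] [[-0.869, 0.495, -0.004], [0.359, 0.624, -0.694], [-0.341, -0.605, -0.72]] [495.5, -91.9, 1561.7]
side [[536.0, 0.0, 321.7], [0.0, 536.0, 239.1], [0.0, 0.0, 1.0]] [[0.788, -0.616, -0.022], [-0.384, -0.463, -0.799], [0.482, 0.638, -0.601]] [-433.4, 265.3, 929.1]
{'time_s': 0.1, 'joint_pos': [1.233, 0.092, 1.232, 0.0, 1.82, -0.057], 'joint_vel': [0.001, -0.003, -0.002, -0.001, -0.0, 0.0], 'effort': [0.003, -44.786, -40.757, 0.07, 0.028, -0.0], 'position': [166.177, 576.257, 221.642], 'orientation': [-0.0, 0.14, 0.99, -0.001], 'ft_force': [0.086, -0.446, 0.683], 'moment': [-0.011, 0.031, 0.057], 'grip_force': 0.0, 'opening': 87.879}
```

View pics/scene0.png

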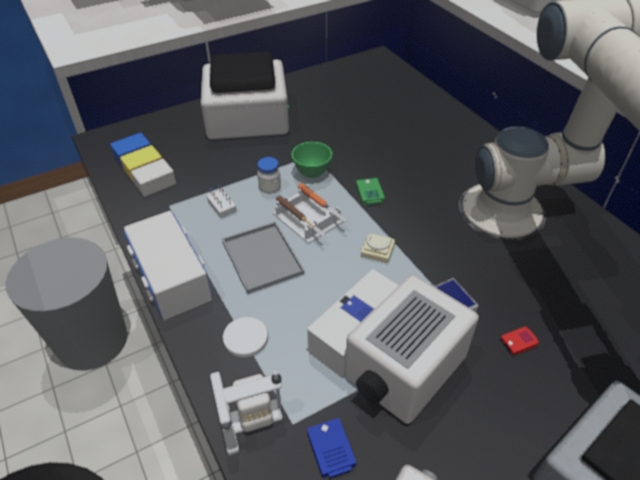

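View pics/side0.png

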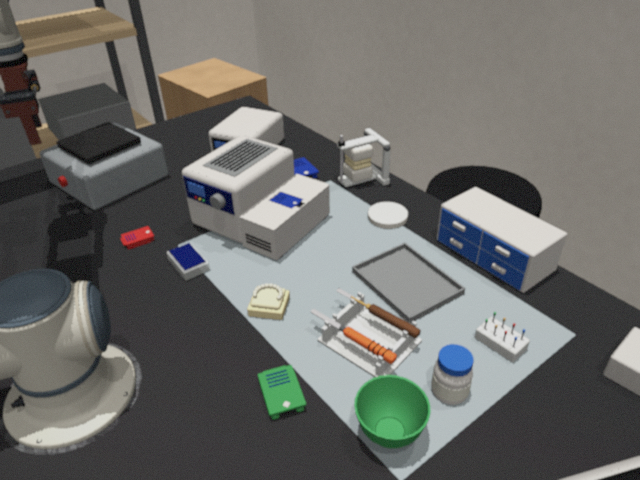

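Scene view: pry tool's orange handle is at (313,195) on the rest and its blade points to about (340,218). The blue cover in the deck is at (358,308) with the black notch at (345,300), and the tray is at (262,257). Side view: handle (372,345), cover (288,200), tray (408,280). Next I measure these by colour.

```bash
cat > h.py <<'E'
import cv2,numpy as np
from plant import ctrl
def ray(ci,uv):
    d=ci["R"].T@np.linalg.inv(ci["K"])@np.array([uv[0],uv[1],1.]); return -ci["R"].T@ci["t"],d
def onz(ci,uv,z):
    o,d=ray(ci,uv); return o+d*(z-o[2])/d[2]
def info(n):
    return {k:np.array(v,float) for k,v in ctrl.camera_info(n).items()}
def blobs(f,lo,hi,amin=15,box=None):
    h=cv2.cvtColor(f,cv2.COLOR_RGB2HSV); m=cv2.inRange(h,np.array(lo),np.array(hi))
    if box is not None:
        k=np.zeros_like(m); k[box[1]:box[3],box[0]:box[2]]=1; m=m*k
    cs,_=cv2.findContours(m,cv2.RETR_EXTERNAL,cv2.CHAIN_APPROX_NONE)
    return sorted([c for c in cs if cv2.contourArea(c)>=amin],key=cv2.contourArea,reverse=True)
E
python3 - <<'E'
from h import *
boxes={"scene":dict(o=(280,170,345,225),c=(330,290,385,330),t=(215,220,310,295)),"side":dict(o=(325,310,410,370),c=(262,185,310,215),t=(345,240,470,320))}
for n in boxes:
    ci=info(n); f=cv2.imread(f"pics/{n}0.png")[:,:,::-1].copy()
    for key,lo,hi,z in(("o",(3,140,80),(16,255,255),46),("c",(105,120,50),(130,255,255),90),("t",(0,0,60),(179,60,140),18)):
        for c in blobs(f,lo,hi,20,boxes[n][key])[:2]:
            r=cv2.minAreaRect(c); p=[np.round(onz(ci,q,z)[:2]).tolist() for q in cv2.boxPoints(r)]
            print(n,key,cv2.contourArea(c),np.round(r[0]),np.round(onz(ci,r[0],z)),p)
s=ctrl.sense(); ci=info("wrist"); print(ci["K"].tolist(),"cam pos",-ci["R"].T@ci["t"],np.round(ci["R"],3).tolist())
print("rest? tool blade end px scene", onz(info("scene"),(341,216),42))
E
```

```text
scene o 103.0 [312. 195.] [ 448. -268.   46.] [[464.0, -315.0], [450.0, -324.0], [432.0, -222.0], [445.0, -214.0]]
scene c 308.5 [357. 308.] [566. 145.  90.] [[593.0, 128.0], [557.0, 107.0], [539.0, 162.0], [575.0, 182.0]]
scene t 3490.5 [263. 256.] [ 652. -153.   18.] [[721.0, -260.0], [552.0, -279.0], [587.0, -52.0], [739.0, -44.0]]
scene t 35.0 [297. 224.] [ 524. -213.   18.] [[530.0, -235.0], [503.0, -219.0], [517.0, -192.0], [544.0, -208.0]]
side o 455.0 [369. 344.] [ 444. -273.   46.] [[424.0, -221.0], [445.0, -211.0], [464.0, -321.0], [443.0, -329.0]]
side c 194.5 [286. 200.] [563. 148.  90.] [[535.0, 169.0], [566.0, 201.0], [590.0, 126.0], [560.0, 98.0]]
side t 4696.0 [408. 280.] [ 642. -175.   18.] [[570.0, -72.0], [774.0, -10.0], [710.0, -273.0], [541.0, -302.0]]
side t 149.5 [353. 312.] [ 493. -173.   18.] [[466.0, -173.0], [514.0, -145.0], [520.0, -172.0], [474.0, -199.0]]
[[399.7234672198447, 0.0, 322.65999928950606], [0.0, 399.7234672198447, 243.8142813608559], [0.0, 0.0, 1.0]] cam pos [ 91.72341504 599.46072774 382.75779561] [[0.278, 0.961, -0.0], [0.921, -0.266, 0.286], [0.275, -0.08, -0.958]]
rest? tool blade end px scene [ 420.45284673 -159.97359204   42.        ]
```

```bash
python3 - <<'E'
import cv2,numpy as np
a=cv2.imread("pics/scene0.png")[150:340,200:400]; b=cv2.imread("pics/side0.png")[130:330,170:370]
a=cv2.resize(a,(400,380),interpolation=cv2.INTER_CUBIC)
b=cv2.resize(b,(400,400),interpolation=cv2.INTER_CUBIC)[:380]
cv2.imwrite("pics/crop1.png",np.hstack([a,b]))
E
```

```text
(no output)
```

View pics/crop1.png

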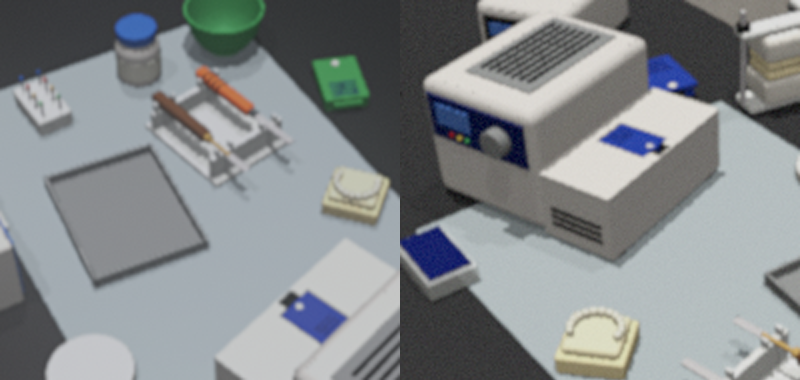

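Crop: the pry tool lies in the outer place of the rest with its blade towards the extractor. Its bars span the rest's width, and the notch is on the tray side of the cover. I'll go above the rest.

```bash

python3 -m inch '[{"dx":9.2,"dy":-27.2,"dz":2,"turn":-0.4,"hand":0},{"dx":9.2,"dy":-27.2,"dz":2,"turn":-0.4,"hand":0},{"dx":9.2,"dy":-27.2,"dz":2,"turn":-0.4,"hand":0},{"dx":9.2,"dy":-27.2,"dz":2,"turn":-0.4,"hand":0},{"dx":9.2,"dy":-27.2,"dz":2,"turn":-0.4,"hand":0},{"dx":9.2,"dy":-27.2,"dz":2,"turn":-0.4,"hand":0},{"dx":9.2,"dy":-27.2,"dz":2,"turn":-0.4,"hand":0},{"dx":9.2,"dy":-27.2,"dz":2,"turn":-0.4,"hand":0}]'
python3 -m inch '[{"dx":9.2,"dy":-27.2,"turn":-0.4,"hand":0},{"dx":9.2,"dy":-27.2,"turn":-0.4,"hand":0},{"dx":9.2,"dy":-27.2,"turn":-0.4,"hand":0},{"dx":9.2,"dy":-27.2,"turn":-0.4,"hand":0},{"dx":9.2,"dy":-27.2,"turn":-0.4,"hand":0},{"dx":9.2,"dy":-27.2,"turn":-0.4,"hand":0},{"dx":9.2,"dy":-27.2,"turn":-0.4,"hand":0},{"dx":9.2,"dy":-27.2,"turn":-0.4,"hand":0}]'
```

```text
time_s: 0.77
position: [260.1, 300.1, 243.8]
orientation: [0.001, 0.337, 0.942, 0.0]
ft_force: [-1.2, 0.0, -0.6]
opening: 44.6
grip_force: 0.0$[0]: bad value
```

```bash

python3 -m inch '[{"dx":9.2,"dy":-27.2,"dz":0,"turn":-0.4,"hand":0},{"dx":9.2,"dy":-27.2,"dz":0,"turn":-0.4,"hand":0},{"dx":9.2,"dy":-27.2,"dz":0,"turn":-0.4,"hand":0},{"dx":9.2,"dy":-27.2,"dz":0,"turn":-0.4,"hand":0},{"dx":9.2,"dy":-27.2,"dz":0,"turn":-0.4,"hand":0},{"dx":9.2,"dy":-27.2,"dz":0,"turn":-0.4,"hand":0},{"dx":9.2,"dy":-27.2,"dz":0,"turn":-0.4,"hand":0},{"dx":9.2,"dy":-27.2,"dz":0,"turn":-0.4,"hand":0}]'
python3 -m inch '[{"dx":9.2,"dy":-27.2,"dz":0,"turn":-0.32,"hand":0},{"dx":9.2,"dy":-27.2,"dz":0,"turn":-0.32,"hand":0},{"dx":9.2,"dy":-27.2,"dz":0,"turn":-0.32,"hand":0},{"dx":9.2,"dy":-27.2,"dz":0,"turn":-0.32,"hand":0},{"dx":9.2,"dy":-27.2,"dz":0,"turn":-0.32,"hand":0},{"dx":9.2,"dy":-27.2,"dz":0,"turn":-0.32,"hand":0},{"dx":9.2,"dy":-27.2,"dz":0,"turn":-0.32,"hand":0},{"dx":9.2,"dy":-27.2,"dz":0,"turn":-0.32,"hand":0}]'
python3 - <<'E'
from h import *
s=ctrl.sense(); ci=info("wrist"); f=ctrl.grab_frame("wrist"); cv2.imwrite("pics/w1.png",f[:,:,::-1]); np.savez("w1.npz",**ci)
print(np.round(s["position"]),np.round(s["joint_pos"],2),np.round(s["joint_vel"],2))
for c in blobs(f,(3,130,70),(17,255,255),200)[:3]:
    r=cv2.minAreaRect(c); print(cv2.contourArea(c),np.round(r[0]),[np.round(onz(ci,q,46)[:2]).tolist() for q in cv2.boxPoints(r)])
E
```

```text
time_s: 1.43
position: [351.3, 27.1, 241.8]
orientation: [0.0, 0.519, 0.855, -0.001]
ft_force: [-0.2, -1.0, 0.2]
opening: 44.2
grip_force: 0.0
time_s: 2.1
position: [443.3, -243.5, 239.2]
orientation: [-0.002, 0.646, 0.763, -0.001]
ft_force: [-0.1, -0.1, -0.9]
opening: 43.8
grip_force: 0.0
[ 443. -243.  239.] [-0.57 -0.15  1.44 -0.    1.86 -0.73] [ 0.06 -0.08  0.05  0.04  0.06  0.07]
1270.5 [321. 221.] [[428.0, -216.0], [445.0, -212.0], [459.0, -281.0], [442.0, -285.0]]
528.0 [405. 203.] [[503.0, -201.0], [518.0, -199.0], [527.0, -236.0], [511.0, -239.0]]
261.0 [323. 289.] [[446.0, -306.0], [463.0, -303.0], [466.0, -319.0], [449.0, -322.0]]
```

View pics/w1.png

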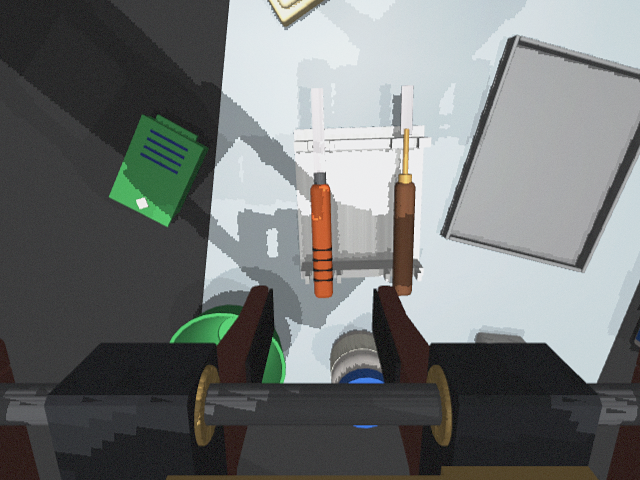

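```bash
python3 - <<'E'
from h import *
sc,sd=info("scene"),info("side")
for nm,c,q,z in(("stone",sc,(378,246),30),("stone",sd,(268,300),30),("shade",sc,(457,293),20),("shade",sd,(188,259),22),("disc",sc,(245,336),16),("disc",sd,(388,214),16),("artic",sc,(250,405),30),("artic",sd,(364,175),20),("bluecov",sc,(331,447),10),
 ("tray",sc,(263,257),4),("tray",sd,(408,280),4),("deck c near",sc,(309,327),90),("deck far",sc,(311,357),60)):
    print(nm,np.round(onz(c,q,z)))
w={k:v for k,v in np.load("w1.npz").items()}
for q in((515,38),(443,236),(583,270)): print("tray corner",np.round(onz(w,q,18)))
E
```

```text
stone [390. -30.  30.]
stone [376. -51.  30.]
shade [308. 182.  20.]
shade [316. 178.  22.]
disc [789.  42.  16.]
disc [781.  30.  16.]
artic [851. 207.  30.]
artic [857. 204.  20.]
bluecov [750. 353.  10.]
tray [ 648. -163.    4.]
tray [ 654. -164.    4.]
deck c near [679. 138.  90.]
deck far [701. 187.  60.]
tray corner [583. -66.  18.]
tray corner [ 566. -249.   18.]
tray corner [ 715. -260.   18.]
```

```bash
python3 -m inch '[{"dx":-0.2,"dy":0.5,"dz":-10,"turn":0.03,"hand":0},{"dx":-0.2,"dy":0.5,"dz":-10,"turn":0.03,"hand":0},{"dx":-0.2,"dy":0.5,"dz":-10,"turn":0.03,"hand":0},{"dx":-0.2,"dy":0.5,"dz":-14,"turn":0.03,"hand":0},{"dx":-0.2,"dy":0.5,"dz":-14,"turn":0.03,"hand":0}]'
```

```text
time_s: 2.57
position: [437.0, -230.3, 94.4]
orientation: [-0.007, 0.632, 0.775, -0.001]
ft_force: [-1.2, 1.1, -1.7]
opening: 44.2
grip_force: 0.0
```

```bash
python3 -m inch '[{"dx":0,"dy":0,"dz":-4,"turn":0,"hand":0},{"dx":0,"dy":0,"dz":-7.5,"turn":0,"hand":0},{"dx":0,"dy":0,"dz":-7.5,"turn":0,"hand":0}]'; python3 -c "
from plant import ctrl;s=ctrl.sense();print(s['position'],s['orientation'],s['joint_vel'])"
```

```text
time_s: 2.82
position: [437.4, -231.2, 22.3]
orientation: [-0.005, 0.633, 0.775, -0.0]
ft_force: [-0.6, 0.2, -1.0]
opening: 44.2
grip_force: 0.0
[ 437.43262365 -231.24783408   22.33339137] [-5.03998696e-03  6.32508399e-01  7.74536961e-01 -4.69646841e-04] [-0.00263988 -0.03259681 -0.08895513 -0.00029473  0.10453733 -0.00447567]
```

```bash
python3 -m inch '[{"dx":0.2,"dy":0.2,"dz":0,"turn":0,"hand":0},{"dx":0.2,"dy":0.2,"dz":0,"turn":0,"hand":-1},{"dx":0.2,"dy":0.2,"dz":0,"turn":0,"hand":-1},{"dx":0.2,"dy":0.2,"dz":0,"turn":0,"hand":-1},{"dx":0.2,"dy":0.2,"dz":0,"turn":0,"hand":-1},{"dx":0.2,"dy":0.2,"dz":0,"turn":0,"hand":-1},{"dx":0.2,"dy":0.2,"dz":0,"turn":0,"hand":-1},{"dx":0.2,"dy":0.2,"dz":0,"turn":0,"hand":-1}]'
python3 -m inch '[{"dx":0,"dy":0,"dz":2,"turn":0,"hand":-1},{"dx":0,"dy":0,"dz":6,"turn":0,"hand":-1},{"dx":0,"dy":0,"dz":10,"turn":0,"hand":-1},{"dx":0,"dy":0,"dz":14,"turn":0,"hand":-1},{"dx":0,"dy":0,"dz":17,"turn":0,"hand":-1},{"dx":0,"dy":0,"dz":17,"turn":0,"hand":-1}]'
```

```text
time_s: 3.48
position: [443.0, -233.1, 29.5]
orientation: [0.001, 0.633, 0.774, 0.0]
ft_force: [-0.6, 0.9, 6.5]
opening: 17.4
grip_force: 30.0
time_s: 3.98
position: [444.3, -233.8, 206.0]
orientation: [0.006, 0.633, 0.774, 0.001]
ft_force: [0.4, -0.3, 0.6]
opening: 17.7
grip_force: 30.0
```

```bash
python3 -m inch '[{"dx":15.6,"dy":25.6,"dz":3,"turn":0.12,"hand":-1},{"dx":15.6,"dy":25.6,"dz":3,"turn":0.12,"hand":-1},{"dx":15.6,"dy":25.6,"dz":3,"turn":0.12,"hand":-1},{"dx":15.6,"dy":25.6,"dz":3,"turn":0.12,"hand":-1},{"dx":15.6,"dy":25.6,"dz":3,"turn":0.12,"hand":-1},{"dx":15.6,"dy":25.6,"dz":3,"turn":0.12,"hand":-1},{"dx":15.6,"dy":25.6,"dz":3,"turn":0.12,"hand":-1},{"dx":15.6,"dy":25.6,"dz":3,"turn":0.12,"hand":-1}]'
python3 -m inch '[{"dx":0,"dy":0,"dz":0,"turn":0,"hand":-1},{"dx":0,"dy":0,"dz":0,"turn":0,"hand":-1},{"dx":0,"dy":0,"dz":0,"turn":0,"hand":-1}]'
python3 - <<'E'
from h import *
s=ctrl.sense(); ci=info("wrist"); f=ctrl.grab_frame("wrist"); cv2.imwrite("pics/w2.png",f[:,:,::-1]); np.savez("w2.npz",**ci)
print(np.round(s["position"]),np.round(s["orientation"],3))
for c in blobs(f,(105,120,50),(130,255,255),200)[:4]:
    r=cv2.minAreaRect(c); print(cv2.contourArea(c),np.round(r[0]),[np.round(onz(ci,q,90)[:2]).tolist() for q in cv2.boxPoints(r)],cv2.boxPoints(r).tolist())
E
```

```text
time_s: 4.65
position: [599.9, 28.7, 226.3]
orientation: [-0.001, 0.583, 0.812, 0.001]
ft_force: [0.8, 0.0, -0.2]
opening: 17.8
grip_force: 30.0
time_s: 4.9
position: [597.7, 22.1, 227.1]
orientation: [-0.0, 0.586, 0.81, -0.001]
ft_force: [-0.9, -0.7, -1.5]
opening: 17.7
grip_force: 30.0
[598.  22. 227.] [-0.     0.586  0.81  -0.001]
5251.5 [334.  47.] [[535.0, 168.0], [578.0, 182.0], [598.0, 128.0], [553.0, 113.0]] [[300.0, 0.0], [369.0, 0.0], [369.0, 94.0], [300.0, 94.0]]
```

View pics/w2.png

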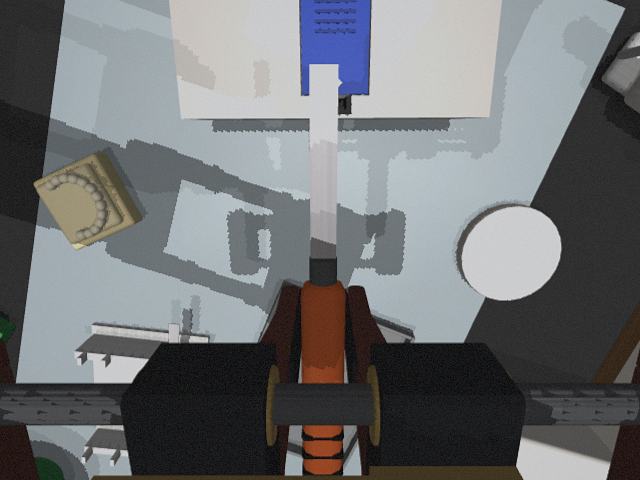

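The wrist view shows the deck's -y edge as a line from (183,118) to (490,117), square to the image. The cover's notch edge is at row 94 over columns 300–369, the notch is near (342,104), and the blade tip is at (323,65), so the tool is aligned in yaw.

```bash
cat >> h.py <<'E'
def w2l(): return {k:v for k,v in np.load("w2.npz").items()}
E
python3 - <<'E'
from h import *
ci=w2l(); f=cv2.imread("pics/w2.png")
P=lambda q,z=90:onz(ci,q,z)
a,b=P((183,118.5)),P((490,118)); print("deck edge",a.round(1),b.round(1),"yaw",np.degrees(np.arctan2(*(b-a)[1::-1])),np.linalg.norm(b-a))
l,r=P((300,94)),P((369,94)); print("cover edge",l.round(1),r.round(1),np.linalg.norm(r-l))
m=(a+b)/2; c=(l+r)/2; e=(b-a)/np.linalg.norm(b-a); n=np.array([-e[1],e[0],0])
print("mid deck",m,"mid cover",c,"dx",(c-m)@e,"dy",(c-m)@n)
o=m+n*49; print("origin via deck",o, "via cover", c+n*32.5)
g=cv2.cvtColor(f,cv2.COLOR_BGR2GRAY); print(g[80:124,345].tolist()); print(g[103,325:365].tolist(), g[108,325:365].tolist())
t=[P(q,240) for q in((310,65),(337,65),(308,255),(338,255))]; print("blade@240",[x.round(1)[:2].tolist() for x in t])
for z in (225,240,250): print(z,np.linalg.norm(P((310,65),z)-P((337,65),z)))
print("closing yaw",2*np.degrees(np.arctan2(.81,.586))-90)
E
```

```text
deck edge [478.3  71.1  90. ] [685.8 139.7  90. ] yaw 18.30866805466112 218.51544537613654
cover edge [552.6 112.7  90. ] [598.4 127.9  90. ] 48.31671707073227
mid deck [582.05557426 105.39676378  90.        ] mid cover [575.50280888 120.29707442  90.        ] dx -1.540325773404435 dy 16.204486658314966
origin via deck [566.66290599 151.91628402  90.        ] via cover [565.29338605 151.15185825  90.        ]
[99, 91, 90, 89, 93, 92, 87, 87, 89, 88, 88, 89, 89, 86, 83, 98, 81, 38, 9, 11, 26, 24, 14, 17, 10, 13, 5, 5, 15, 38, 54, 50, 52, 45, 113, 192, 210, 185, 110, 89, 119, 118, 118, 116]
[204, 203, 204, 206, 205, 208, 206, 204, 201, 205, 202, 208, 218, 98, 44, 49, 50, 51, 33, 19, 17, 36, 54, 51, 54, 43, 116, 201, 207, 203, 205, 206, 205, 202, 205, 206, 205, 203, 203, 207] [203, 203, 204, 202, 206, 203, 204, 203, 204, 205, 205, 211, 179, 79, 46, 49, 46, 53, 48, 26, 15, 46, 56, 58, 51, 29, 161, 202, 204, 205, 204, 205, 206, 201, 204, 204, 201, 202, 204, 205]
blade@240 [[563.8, 115.2], [572.6, 118.1], [583.8, 49.9], [594.9, 53.6]]
225 10.14943777887449
240 9.216448039621136
250 8.594454880118857
closing yaw 18.231773665712055
```

```bash
python3 -m inch '[{"dx":-8,"dy":2.2,"dz":0,"turn":0.85,"hand":-1},{"dx":-8,"dy":2.2,"dz":0,"turn":0.85,"hand":-1},{"dx":-8,"dy":2.2,"dz":0,"turn":0.85,"hand":-1},{"dx":-8,"dy":2.2,"dz":0,"turn":0.85,"hand":-1},{"dx":-8,"dy":2.2,"dz":0,"turn":0.85,"hand":-1},{"dx":-8,"dy":2.2,"dz":0,"turn":0.85,"hand":-1},{"dx":-8,"dy":2.2,"dz":0,"turn":0.85,"hand":-1},{"dx":-8,"dy":2.2,"dz":0,"turn":0.85,"hand":-1}]'
python3 -m inch '[{"dx":-7.9,"dy":2.1,"dz":0,"turn":0.72,"hand":-1},{"dx":-7.9,"dy":2.1,"dz":0,"turn":0.72,"hand":-1},{"dx":-7.9,"dy":2.1,"dz":-2,"turn":0.72,"hand":-1},{"dx":-7.9,"dy":2.1,"dz":-5,"turn":0.72,"hand":-1},{"dx":-7.9,"dy":2.1,"dz":-8,"turn":0.72,"hand":-1},{"dx":-7.9,"dy":2.1,"dz":-11,"turn":0.72,"hand":-1},{"dx":-7.9,"dy":2.1,"dz":-13,"turn":0.72,"hand":-1},{"dx":-7.9,"dy":2.1,"dz":-13,"turn":0.72,"hand":-1}]'
python3 -m inch '[{"dx":0,"dy":0,"dz":0,"turn":0,"hand":-1},{"dx":0,"dy":0,"dz":0,"turn":0,"hand":-1}]'
```

```text
time_s: 5.62
position: [517.8, 44.0, 227.9]
orientation: [0.0, 0.199, 0.98, -0.0]
ft_force: [0.0, -0.0, -1.2]
opening: 17.7
grip_force: 30.0
time_s: 6.28
position: [436.3, 65.4, 92.6]
orientation: [-0.004, -0.157, 0.988, 0.0]
ft_force: [-0.4, 0.2, -2.2]
opening: 17.7
grip_force: 30.0
time_s: 6.45
position: [440.0, 66.0, 99.5]
orientation: [0.001, -0.158, 0.988, -0.0]
ft_force: [0.6, 0.2, 0.1]
opening: 17.9
grip_force: 30.0
```

```bash
python3 -m inch '[{"dx":0,"dy":0,"dz":-1,"turn":0,"hand":-1},{"dx":0,"dy":0,"dz":-1.6,"turn":0,"hand":-1},{"dx":0,"dy":0,"dz":-2.2,"turn":0,"hand":-1},{"dx":0,"dy":0,"dz":-2.8,"turn":0,"hand":-1},{"dx":0,"dy":0,"dz":-3.4,"turn":0,"hand":-1},{"dx":0,"dy":0,"dz":-4,"turn":0,"hand":-1},{"dx":0,"dy":0,"dz":-4,"turn":0,"hand":-1},{"dx":0,"dy":0,"dz":-4,"turn":0,"hand":-1}]'
python3 - <<'E'
from h import *
a=ctrl.grab_frame("side"); b=ctrl.grab_frame("scene")
a=cv2.resize(a[180:360,150:350],(400,360),interpolation=cv2.INTER_CUBIC); b=cv2.resize(b[180:360,340:540],(400,360),interpolation=cv2.INTER_CUBIC)
cv2.imwrite("pics/s3.png",np.hstack([a,b])[:,:,::-1])
E
```

```text
time_s: 7.12
position: [440.3, 66.4, 58.8]
orientation: [0.001, -0.159, 0.987, -0.0]
ft_force: [-0.8, -1.0, 3.1]
opening: 17.8
grip_force: 30.0
```

View pics/s3.png

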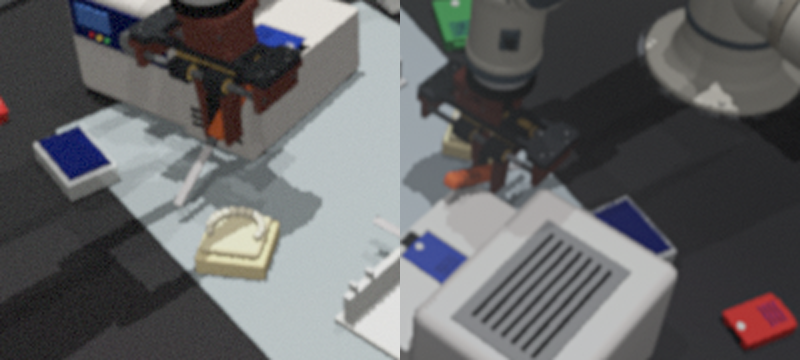

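The crops show that the tool pivoted: its tail is on the deck and the blade dips, with the tip at about (240,282) in the side view. Now the angle.

```bash
python3 - <<'E'
from h import *
ci=info("side"); s=ctrl.sense(); p=s["position"]; q=s["orientation"]
cy=2*np.arctan2(q[2],q[1])-np.pi/2; t=np.array([-np.sin(cy),np.cos(cy),0]); k=np.array([np.cos(cy),np.sin(cy),0])
for uv in((240,282),(255,252)):
    o,d=ray(ci,uv); x=o+d*((p-o)@k)/(d@k); print(x.round(1),"ahead",(x-p)@t,"pitch",np.degrees(np.arctan2(p[2]+12.5-x[2],(x-p)@t)), np.linalg.norm([(x-p)@t,p[2]+12.5-x[2]]))
E
```

```text
[366.7  42.2  18.8] ahead 77.28714176239862 pitch 34.11734218661381 93.35429275232602
[419.7  59.7  61.4] ahead 21.50188019275854 pitch 24.386184443290617 23.608120057266493
```

```bash
python3 -m inch '[{"dx":0,"dy":0,"dz":-0.4,"turn":0,"hand":-1},{"dx":0,"dy":0,"dz":-0.4,"turn":0,"hand":-1},{"dx":-1,"dy":0,"dz":3.5,"turn":0,"hand":-1},{"dx":-1,"dy":0,"dz":7,"turn":0,"hand":-1},{"dx":-1,"dy":0,"dz":11,"turn":0,"hand":-1},{"dx":0,"dy":0,"dz":14,"turn":-0.12,"hand":-1},{"dx":2,"dy":-1,"dz":14,"turn":-0.25,"hand":-1},{"dx":5,"dy":-2,"dz":14,"turn":-0.37,"hand":-1}]'
python3 -m inch '[{"dx":11.7,"dy":-2.2,"dz":0,"turn":-1.2,"hand":-1},{"dx":11.7,"dy":-2.2,"dz":0,"turn":-1.2,"hand":-1},{"dx":11.7,"dy":-2.2,"dz":0,"turn":-1.2,"hand":-1},{"dx":11.7,"dy":-2.2,"dz":0,"turn":-1.2,"hand":-1},{"dx":11.7,"dy":-2.2,"dz":0,"turn":-1.2,"hand":-1},{"dx":11.7,"dy":-2.2,"dz":0,"turn":-1.2,"hand":-1},{"dx":11.7,"dy":-2.2,"dz":0,"turn":-1.2,"hand":-1},{"dx":11.7,"dy":-2.2,"dz":0,"turn":-1.2,"hand":-1}]'
python3 -m inch '[{"dx":0,"dy":0,"dz":-2,"turn":-0.2,"hand":-1},{"dx":0,"dy":0,"dz":-2,"turn":-0.2,"hand":-1},{"dx":0,"dy":0,"dz":-2,"turn":-0.2,"hand":-1}]'
```

```text
time_s: 7.88
position: [490.2, 46.9, 201.0]
orientation: [0.003, 0.028, 1.0, 0.0]
ft_force: [-0.5, -0.1, -0.9]
opening: 17.5
grip_force: 30.0
time_s: 8.55
position: [606.1, 24.6, 196.2]
orientation: [-0.001, 0.504, 0.864, -0.0]
ft_force: [-0.8, 0.2, -0.7]
opening: 18.2
grip_force: 30.0
time_s: 8.8
position: [605.4, 24.7, 175.0]
orientation: [-0.002, 0.586, 0.81, -0.001]
ft_force: [-0.9, -0.6, -0.2]
opening: 17.8
grip_force: 30.0
```

```bash
python3 - <<'E'
from h import *
s=ctrl.sense(); ci=info("wrist"); f=ctrl.grab_frame("wrist"); cs=info("side"); g=ctrl.grab_frame("side")
np.savez("w4.npz",**ci); print(s["position"],s["orientation"])
a=cv2.resize(f[0:300,220:420],(400,600)); b=cv2.resize(g[150:300,240:340],(400,600),interpolation=cv2.INTER_CUBIC)
cv2.imwrite("pics/w4.png",np.hstack([a,b])[:,:,::-1])
E
```

```text
[605.42877977  24.67711323 175.03277131] [-0.00181851  0.58647844  0.80996199 -0.00114729]
```

View pics/w4.png

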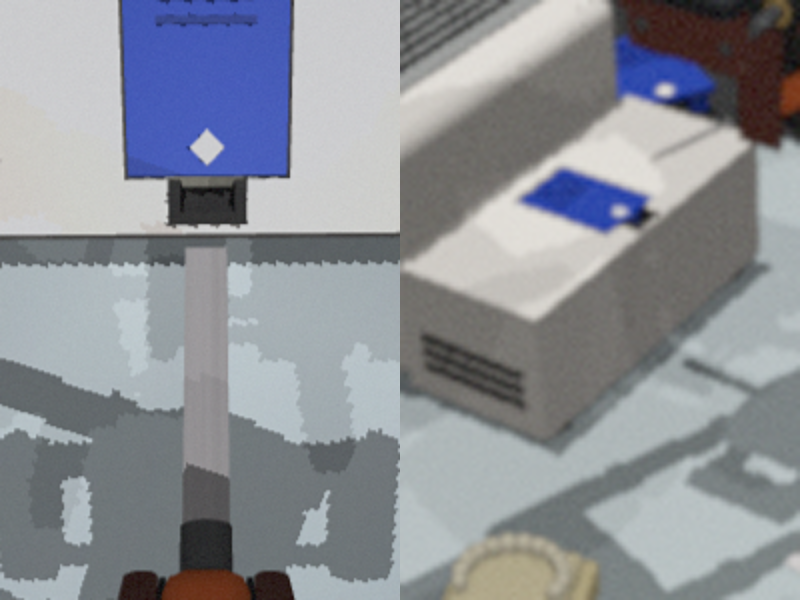

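Wrist half: blade tip at pixel (323,125), cover edge at row 88, the notch over columns 304–343, deck edge at row 118. Side half: the blade is a thin line ending at about (305,189).

```bash
python3 - <<'E'
from h import *
ci={k:v for k,v in np.load("w4.npz").items()}; p=np.array([605.43,24.68,175.03])
O=np.array([566,151.7,0]); e=np.array([.9494,.3141,0]); n=np.array([-.3141,.9494,0]); E=np.array([e,n,[0,0,1]])
X=lambda x:E@(x-O)
for uv in((283,88.5),(365,88.5),(323.5,113.5),(220,118),(420,117)): print(uv,X(onz(ci,uv,90)).round(1))
print("TCP",X(p).round(1))
o,d=ray(ci,(323,125)); o2,d2=ray(ci,(323,262))
gr=p+[0,0,12.5]
for z in range(105,160,6):
    x=o+d*(z-o[2])/d[2]; v=x-gr; print(z,X(x).round(1),"len",np.linalg.norm(v).round(1),"pitch",np.degrees(np.arctan2(-v[2],v@n)).round(1))
for z in (125,130,135,140,145): print("width at tip z",z,np.linalg.norm(onz(ci,(312.5,125.),z)-onz(ci,(333,125.),z)).round(1))
cs=info("side"); o,d=ray(cs,(305,189)); x=o+d*(((O-o)@e)/(d@e)); print("side tip",X(x))
E
```

```text
(283, 88.5) [-24.  -33.2  90. ]
(365, 88.5) [ 23.3 -33.4  90. ]
(323.5, 113.5) [ -0.6 -47.   90. ]
(220, 118) [-61.5 -49.4  90. ]
(420, 117) [ 56.  -49.1  90. ]
TCP [  -2.5 -133.   175. ]
105 [ -0.9 -53.5 105. ] len 114.6 pitch 46.1
111 [ -0.9 -53.5 111. ] len 110.3 pitch 43.9
117 [ -0.9 -53.5 117. ] len 106.2 pitch 41.6
123 [ -0.9 -53.6 123. ] len 102.3 pitch 39.1
129 [ -0.9 -53.6 129. ] len 98.7 pitch 36.4
135 [ -0.9 -53.6 135. ] len 95.2 pitch 33.5
141 [ -0.9 -53.6 141. ] len 92.0 pitch 30.4
147 [ -0.9 -53.6 147. ] len 89.1 pitch 27.0
153 [ -0.9 -53.6 153. ] len 86.6 pitch 23.5
159 [ -0.9 -53.6 159. ] len 84.3 pitch 19.8
width at tip z 125 10.4
width at tip z 130 10.1
width at tip z 135 9.9
width at tip z 140 9.6
width at tip z 145 9.4
side tip [-1.48741831e-14 -5.62062413e+01  1.33761838e+02]
```

```bash
python3 -m inch '[{"dx":-0.4,"dy":1.45,"dz":-1,"turn":0,"hand":-1},{"dx":-0.4,"dy":1.45,"dz":-2.5,"turn":0,"hand":-1},{"dx":-0.4,"dy":1.45,"dz":-3.3,"turn":0,"hand":-1},{"dx":-0.4,"dy":1.45,"dz":-3.3,"turn":0,"hand":-1},{"dx":-0.4,"dy":1.45,"dz":-3.3,"turn":0,"hand":-1}]'
cat > look.py <<'E'
from h import *
import sys
O=np.array([566,151.7,0]); e=np.array([.9494,.3141,0]); n=np.array([-.3141,.9494,0]); E=np.array([e,n,[0,0,1]])
X=lambda x:E@(x-O)
s=ctrl.sense(); ci=info("wrist"); f=ctrl.grab_frame("wrist")
np.savez(sys.argv[1]+".npz",**ci); print("TCP",X(s["position"]).round(1),"F",(E@s["ft_force"]).round(1))
x0,y0,w,h,k=map(int,sys.argv[2:7]); a=cv2.resize(f[y0:y0+h,x0:x0+w],(w*k,h*k),interpolation=cv2.INTER_CUBIC)
cv2.imwrite(f"pics/{sys.argv[1]}.png",a[:,:,::-1])
E
python3 look.py w5 253 40 140 100 5
```

```text
time_s: 9.32
position: [602.1, 38.8, 144.5]
orientation: [-0.0, 0.585, 0.811, -0.0]
ft_force: [-0.1, -0.5, -0.7]
opening: 18.2
grip_force: 30.0
TCP [  -1.2 -118.5  144.5] F [-0.3 -0.4 -0.7]
```

View pics/w5.png

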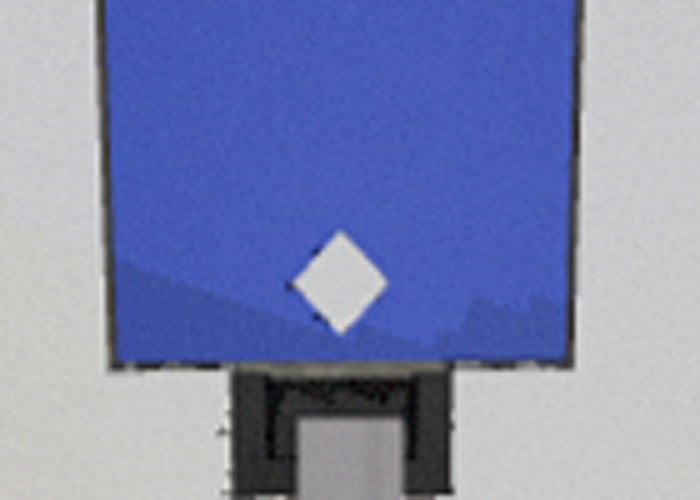

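The view shows the blade tip at crop (349,418) over the slot (columns 268–413, rows 378–455), about 1 mm to the right of centre. Now I lower it onto the rim.

```bash
python3 -m inch '[{"dx":-0.08,"dy":-0.02,"dz":-0.4,"turn":0,"hand":-1},{"dx":-0.08,"dy":-0.02,"dz":-0.7,"turn":0,"hand":-1},{"dx":-0.08,"dy":-0.02,"dz":-0.7,"turn":0,"hand":-1}]'
for i in 1 2 3; do python3 -m inch '[{"dx":0,"dy":0,"dz":-0.2,"turn":0,"hand":-1},{"dx":0,"dy":0,"dz":-0.2,"turn":0,"hand":-1}]' | grep -E "pos|ft"; done
```

```text
time_s: 9.62
position: [601.4, 38.6, 137.2]
orientation: [-0.0, 0.585, 0.811, -0.0]
ft_force: [0.3, 0.4, -0.6]
opening: 18.1
grip_force: 30.0
position: [601.4, 38.7, 135.3]
ft_force: [-0.7, 0.1, -0.0]
position: [601.4, 38.8, 133.3]
ft_force: [-0.5, 0.7, -0.3]
position: [601.4, 38.8, 131.2]
ft_force: [0.5, 0.5, -0.4]
```

```bash
cat > tip.py <<'E'
from h import *
f=ctrl.grab_frame("wrist").astype(int).sum(2)
c=f[85:180,318:328].mean(1); print("col profile rows 104-136",(c[19:52]/3).round().astype(int).tolist())
E
python3 tip.py
for i in 1 2 3; do python3 -m inch '[{"dx":0,"dy":0,"dz":-0.15,"turn":0,"hand":-1},{"dx":0,"dy":0,"dz":-0.15,"turn":0,"hand":-1},{"dx":0,"dy":0,"dz":-0.15,"turn":0,"hand":-1}]' | grep -E "pos|ft"; done; python3 tip.py
```

```text
col profile rows 104-136 [143, 127, 117, 117, 116, 116, 116, 97, 101, 106, 108, 69, 22, 22, 29, 38, 43, 44, 41, 85, 140, 153, 151, 150, 150, 150, 151, 150, 150, 151, 150, 149, 150]
position: [601.4, 38.8, 130.0]
ft_force: [-0.4, 0.5, -0.6]
position: [601.4, 38.8, 128.5]
ft_force: [0.8, 0.0, -1.0]
position: [601.5, 39.0, 127.3]
ft_force: [0.3, -0.1, 0.6]
col profile rows 104-136 [137, 126, 118, 115, 116, 116, 118, 99, 103, 104, 109, 68, 22, 19, 25, 34, 40, 47, 43, 85, 141, 153, 151, 151, 151, 150, 151, 151, 151, 150, 150, 151, 151]
```

```bash

for i in 1 2 3; do python3 -m inch '[{"dx":0,"dy":0,"dz":-0.1,"turn":0,"hand":-1},{"dx":0,"dy":0,"dz":-0.1,"turn":0,"hand":-1},{"dx":0,"dy":0,"dz":-0.1,"turn":0,"hand":-1}]' | grep -E "pos|ft"; done; python3 tip.py
```

```text
position: [601.6, 39.0, 126.6]
ft_force: [-0.6, 1.3, 2.6]
position: [601.7, 38.9, 125.4]
ft_force: [0.3, 1.3, 3.6]
position: [601.6, 38.8, 124.1]
ft_force: [0.1, 1.1, 3.2]
col profile rows 104-136 [131, 120, 116, 117, 116, 116, 117, 98, 97, 106, 87, 45, 21, 20, 27, 57, 139, 156, 153, 152, 151, 152, 151, 152, 152, 152, 152, 152, 153, 152, 153, 151, 153]
```

```bash

python3 -m inch '[{"dx":0,"dy":0,"dz":0.08,"turn":0,"hand":-1},{"dx":-0.06,"dy":0.19,"dz":-0.06,"turn":0,"hand":-1},{"dx":-0.12,"dy":0.38,"dz":-0.19,"turn":0,"hand":-1},{"dx":-0.19,"dy":0.57,"dz":-0.33,"turn":0,"hand":-1},{"dx":-0.19,"dy":0.57,"dz":-0.33,"turn":0,"hand":-1}]' | grep -E "pos|ft"; python3 tip.py
python3 -m inch '[{"dx":-0.06,"dy":0.19,"dz":-0.13,"turn":0,"hand":-1},{"dx":-0.12,"dy":0.38,"dz":-0.27,"turn":0,"hand":-1},{"dx":-0.16,"dy":0.48,"dz":-0.34,"turn":0,"hand":-1},{"dx":-0.16,"dy":0.48,"dz":-0.34,"turn":0,"hand":-1}]' | grep -E "pos|ft"; python3 tip.py
```

```text
position: [599.1, 45.0, 119.9]
ft_force: [-0.7, 1.3, 0.6]
col profile rows 104-136 [202, 202, 202, 202, 202, 202, 203, 201, 202, 202, 204, 195, 176, 157, 142, 128, 114, 106, 103, 103, 102, 99, 113, 121, 141, 151, 152, 151, 151, 152, 150, 152, 151]
position: [597.7, 49.5, 116.9]
ft_force: [-0.4, -0.3, -0.4]
col profile rows 104-136 [115, 115, 115, 115, 126, 140, 155, 173, 189, 199, 201, 202, 202, 202, 203, 201, 201, 201, 202, 201, 202, 200, 186, 165, 144, 129, 114, 103, 101, 101, 101, 101, 103]
```

```bash

python3 -m inch '[{"dx":0.1,"dy":-0.31,"dz":-0.5,"turn":0,"hand":-1},{"dx":0.21,"dy":-0.63,"dz":-1.1,"turn":0,"hand":-1},{"dx":0.25,"dy":-0.75,"dz":-1.5,"turn":0,"hand":-1},{"dx":0.31,"dy":-0.92,"dz":-1.95,"turn":0,"hand":-1},{"dx":0.355,"dy":-1.07,"dz":-2.4,"turn":0,"hand":-1},{"dx":0.355,"dy":-1.07,"dz":-2.4,"turn":0,"hand":-1}]'
cat > edge.py <<'E'
from h import *
f=ctrl.grab_frame("wrist"); h=cv2.cvtColor(f,cv2.COLOR_RGB2HSV); m=cv2.inRange(h,(105,120,40),(130,255,255)); m[300:]=0
w=(m>0).sum(1); r=np.where(w>30)[0]; print("blue last row",r.max() if len(r) else None,"width",w[r.max()-6] if len(r) else None, "cols",np.where(m[r.max()-6])[0][[0,-1]])
E
python3 edge.py
```

```text
time_s: 13.12
position: [601.8, 37.5, 92.5]
orientation: [0.0, 0.586, 0.81, -0.0]
ft_force: [2.6, -3.2, 2.3]
opening: 17.7
grip_force: 30.0
blue last row 103 width 119 cols [262 380]
```

```bash

python3 -m inch '[{"dx":0.04,"dy":-0.12,"dz":-0.5,"turn":0,"hand":-1},{"dx":0.07,"dy":-0.2,"dz":-0.9,"turn":0,"hand":-1},{"dx":0.08,"dy":-0.23,"dz":-1.3,"turn":0,"hand":-1},{"dx":0.08,"dy":-0.23,"dz":-1.3,"turn":0,"hand":-1}]'; python3 edge.py
python3 -m inch '[{"dx":0,"dy":0,"dz":-0.4,"turn":0,"hand":-1},{"dx":0,"dy":0,"dz":-0.8,"turn":0,"hand":-1},{"dx":0,"dy":0,"dz":-1.1,"turn":0,"hand":-1},{"dx":0,"dy":0,"dz":-1.4,"turn":0,"hand":-1},{"dx":0,"dy":0,"dz":-1.4,"turn":0,"hand":-1}]'; python3 edge.py
```

```text
time_s: 13.5
position: [602.6, 35.3, 80.0]
orientation: [0.001, 0.586, 0.811, -0.0]
ft_force: [3.5, -4.2, 4.0]
opening: 17.5
grip_force: 30.0
blue last row 92 width 131 cols [256 386]
time_s: 13.97
position: [601.9, 36.6, 65.4]
orientation: [-0.001, 0.585, 0.811, -0.0]
ft_force: [0.7, -0.9, 2.1]
opening: 17.9
grip_force: 30.0
blue last row 91 width 152 cols [246 397]
```

```bash

python3 -m inch '[{"dx":0,"dy":0,"dz":-0.4,"turn":0,"hand":-1},{"dx":0,"dy":0,"dz":-0.7,"turn":0,"hand":-1},{"dx":0,"dy":0,"dz":-0.7,"turn":0,"hand":-1}]'; python3 edge.py
python3 -m inch '[{"dx":0.16,"dy":-0.47,"dz":0,"turn":0,"hand":-1},{"dx":0.31,"dy":-0.95,"dz":0,"turn":0,"hand":-1},{"dx":0.47,"dy":-1.42,"dz":0,"turn":0,"hand":-1},{"dx":0.79,"dy":-2.37,"dz":0,"turn":0,"hand":-1},{"dx":1.1,"dy":-3.3,"dz":0,"turn":0,"hand":-1},{"dx":1.57,"dy":-4.75,"dz":0,"turn":0,"hand":-1},{"dx":1.57,"dy":-4.75,"dz":3,"turn":0,"hand":-1},{"dx":1.57,"dy":-4.75,"dz":6,"turn":0,"hand":-1}]'; python3 edge.py
python3 - <<'E'
from h import *
g=ctrl.grab_frame("side"); w=ctrl.grab_frame("wrist"); np.savez("w6.npz",**info("wrist"))
b=cv2.resize(g[150:300,230:380],(400,400),interpolation=cv2.INTER_CUBIC); a=cv2.resize(w[0:320,160:480],(400,400))
cv2.imwrite("pics/s6.png",np.hstack([a,b])[:,:,::-1])
E
```

```text
time_s: 14.27
position: [601.9, 36.8, 58.4]
orientation: [-0.001, 0.585, 0.811, -0.0]
ft_force: [0.7, -0.4, 2.7]
opening: 17.6
grip_force: 30.0
blue last row 90 width 160 cols [242 401]
time_s: 14.98
position: [616.9, -13.3, 117.1]
orientation: [-0.002, 0.586, 0.81, -0.002]
ft_force: [0.9, 0.5, -0.0]
opening: 18.1
grip_force: 30.0Traceback (most recent call last):
  File "edge.py", line 3, in <module>
    w=(m>0).sum(1); r=np.where(w>30)[0]; print("blue last row",r.max() if len(r) else None,"width",w[r.max()-6] if len(r) else None, "cols",np.where(m[r.max()-6])[0][[0,-1]])
                                                                                                                                                       ~~~~~^^
    return umr_maximum(a, axis, None, out, keepdims, initial, where)
ValueError: zero-size array to reduction operation maximum which has no identity
```

View pics/s6.png

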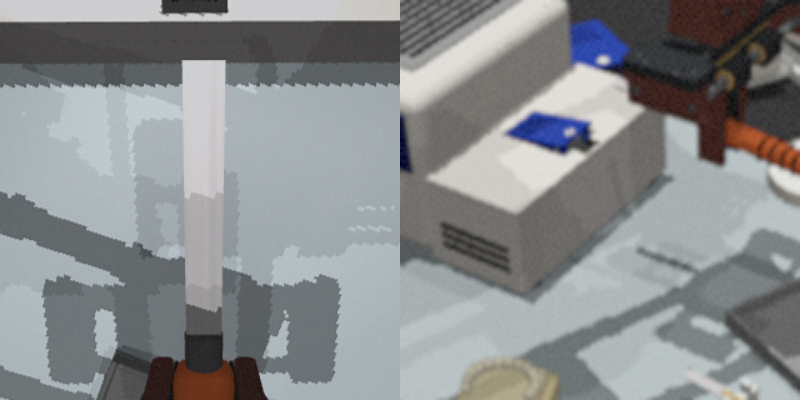

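The left (wrist) half shows the blade withdrawn, tip at pixel (324,48). The right (side) half shows the cover's notch edge standing proud of the deck, so the catches have let go. Next I check the tool's pose in the grip.

```bash
python3 - <<'E'
from h import *
ci={k:v for k,v in np.load("w6.npz").items()}; s=ctrl.sense(); p=s["position"]; q=s["orientation"]; print(p,q)
cy=2*np.arctan2(q[2],q[1])-np.pi/2; t=np.array([-np.sin(cy),np.cos(cy),0]); k=np.array([np.cos(cy),np.sin(cy),0])
o,d=ray(ci,(324,48))
for z in range(112,176,7):
    v=o+d*(z-o[2])/d[2]-p; print(z,"ahead",(v@t).round(1),"lat",(v@k).round(1),"L",np.hypot(v@t,z-p[2]-19).round(1),"pitch",np.degrees(np.arctan2(p[2]+19-z,v@t)).round(1), "w",np.linalg.norm(onz(ci,(306,53),z)-onz(ci,(340,53),z)).round(1))
print("rest yaw",np.degrees(np.arctan2(106.5,-21)),"cy",np.degrees(cy))
E
```

```text
[620.11681551 -12.6932387  123.11647632] [0.00288444 0.58585938 0.81040593 0.00164274]
112 ahead 108.2 lat 1.9 L 112.3 pitch 15.6 w 13.4
119 ahead 107.0 lat 1.9 L 109.5 pitch 12.2 w 12.8
126 ahead 105.9 lat 1.8 L 107.1 pitch 8.7 w 12.3
133 ahead 104.7 lat 1.7 L 105.1 pitch 5.0 w 11.7
140 ahead 103.6 lat 1.6 L 103.6 pitch 1.2 w 11.2
147 ahead 102.4 lat 1.5 L 102.5 pitch -2.7 w 10.6
154 ahead 101.2 lat 1.5 L 101.9 pitch -6.7 w 10.1
161 ahead 100.1 lat 1.4 L 101.8 pitch -10.7 w 9.6
168 ahead 98.9 lat 1.3 L 102.2 pitch -14.7 w 9.0
175 ahead 97.8 lat 1.2 L 103.1 pitch -18.6 w 8.5
rest yaw 101.1546597389283 cy 18.272095000613017
```

```bash

python3 -m inch '[{"dx":-5.9,"dy":-7.3,"dz":6,"turn":-0.124,"hand":-1},{"dx":-17.7,"dy":-22,"dz":6,"turn":-0.124,"hand":-1},{"dx":-17.7,"dy":-22,"dz":6,"turn":-0.124,"hand":-1},{"dx":-17.7,"dy":-22,"dz":6,"turn":-0.124,"hand":-1},{"dx":-17.7,"dy":-22,"dz":6,"turn":-0.124,"hand":-1},{"dx":-17.7,"dy":-22,"dz":6,"turn":-0.124,"hand":-1},{"dx":-17.7,"dy":-22,"dz":6,"turn":-0.124,"hand":-1},{"dx":-17.7,"dy":-22,"dz":6,"turn":-0.124,"hand":-1}]'
python3 -m inch '[{"dx":0,"dy":0,"dz":-4,"turn":0,"hand":-1},{"dx":0,"dy":0,"dz":-7,"turn":0,"hand":-1},{"dx":0,"dy":0,"dz":-9,"turn":0,"hand":-1},{"dx":0,"dy":0,"dz":-9,"turn":0,"hand":-1},{"dx":0,"dy":0,"dz":-9,"turn":0,"hand":-1},{"dx":0,"dy":0,"dz":-9,"turn":0,"hand":-1}]'
python3 - <<'E'
from h import *
s=ctrl.sense(); p=s["position"]; q=s["orientation"]; print(p,np.degrees(2*np.arctan2(q[2],q[1]))-90)
ci=info("wrist"); f=ctrl.grab_frame("wrist"); cv2.imwrite("pics/w7.png",f[:,:,::-1]); np.savez("w7.npz",**ci)
g=cv2.cvtColor(f,cv2.COLOR_RGB2GRAY)
E
```

```text
time_s: 15.8
position: [437.1, -236.9, 179.8]
orientation: [0.001, 0.637, 0.771, -0.002]
ft_force: [0.1, 0.8, -0.3]
opening: 17.9
grip_force: 30.0
time_s: 16.3
position: [441.6, -231.5, 90.5]
orientation: [0.001, 0.634, 0.773, 0.0]
ft_force: [0.9, 0.0, -0.9]
opening: 17.6
grip_force: 30.0
[ 441.56342633 -231.47418717   90.45186272] 11.235410027581693
```

```bash

python3 -m inch '[{"dx":0.1,"dy":0,"dz":-2.5,"turn":0,"hand":-1},{"dx":0.1,"dy":0,"dz":-4,"turn":0,"hand":-1},{"dx":0.1,"dy":0,"dz":-4.8,"turn":0,"hand":-1},{"dx":0.1,"dy":0,"dz":-5.2,"turn":0,"hand":-1},{"dx":0.1,"dy":0,"dz":-5.2,"turn":0,"hand":-1}]'|grep -E "pos|ft"
python3 -m inch '[{"dx":0,"dy":0,"dz":-0.3,"turn":0,"hand":-1},{"dx":0,"dy":0,"dz":-0.6,"turn":0,"hand":-1},{"dx":0,"dy":0,"dz":-0.6,"turn":0,"hand":-1}]'|grep -E "pos|ft"
python3 -m inch '[{"dx":0,"dy":0,"dz":-0.2,"turn":0,"hand":-1},{"dx":0,"dy":0,"dz":-0.4,"turn":0,"hand":-1},{"dx":0,"dy":0,"dz":-0.4,"turn":0,"hand":-1}]'|grep -E "pos|ft"
```

```text
position: [442.2, -231.3, 37.8]
ft_force: [-0.4, 0.2, 0.3]
position: [442.3, -231.3, 31.7]
ft_force: [0.0, -0.5, -1.3]
position: [441.9, -231.1, 27.1]
ft_force: [0.4, 0.3, 0.0]
```

```bash
for i in 1 2 3 4; do
python3 -m inch '[{"dx":0,"dy":0,"dz":-0.15,"turn":0,"hand":-1},{"dx":0,"dy":0,"dz":-0.15,"turn":0,"hand":-1}]'|grep -E "pos|ft"; done; python3 -c "
from h import *
f=ctrl.grab_frame('wrist'); cv2.imwrite('pics/w8.png',f[:,:,::-1]); np.savez('w8.npz',**info('wrist'))
for n in('w7','w8'):
    g=cv2.imread(f'pics/{n}.png',0); print(n,g[20:120:3,324].tolist())"
```

```text
position: [442.2, -231.2, 25.9]
ft_force: [-0.1, -0.4, 0.8]
position: [442.4, -231.3, 24.9]
ft_force: [-1.6, 1.1, 3.4]
position: [442.4, -231.3, 23.3]
ft_force: [0.2, 1.5, 3.6]
position: [442.2, -231.2, 21.5]
ft_force: [1.4, 1.1, 4.1]
w7 [205, 204, 207, 206, 205, 205, 205, 205, 207, 203, 230, 230, 230, 230, 230, 229, 229, 229, 230, 229, 220, 213, 214, 214, 215, 215, 211, 213, 212, 210, 211, 210, 207, 209]
w8 [207, 211, 212, 194, 187, 188, 187, 190, 190, 188, 217, 221, 222, 214, 215, 216, 215, 215, 213, 213, 211, 211, 211, 212, 211, 209, 212, 206, 207, 208, 207, 210, 208, 202]
```

```bash
for i in 1 2 3; do
python3 -m inch '[{"dx":0,"dy":0,"dz":-0.12,"turn":0,"hand":-1},{"dx":0,"dy":0,"dz":-0.12,"turn":0,"hand":-1}]'|grep -E "pos|ft"; done
```

```text
position: [442.1, -231.1, 20.1]
ft_force: [0.9, 0.8, 3.3]
position: [442.0, -231.1, 18.8]
ft_force: [1.2, 1.3, 3.0]
position: [442.0, -231.1, 17.6]
ft_force: [0.7, 1.9, 4.3]
```

```bash

python3 -m inch '[{"dx":0,"dy":0,"dz":-0.1,"turn":0,"hand":-1},{"dx":0,"dy":0,"dz":-0.1,"turn":0,"hand":-0.4},{"dx":0,"dy":0,"dz":-0.1,"turn":0,"hand":-0.2},{"dx":0,"dy":0,"dz":-0.1,"turn":0,"hand":-0.1},{"dx":0,"dy":0,"dz":-0.1,"turn":0,"hand":-0.1},{"dx":0,"dy":0,"dz":4,"turn":0,"hand":-0.1},{"dx":0,"dy":0,"dz":8,"turn":0,"hand":-0.1},{"dx":0,"dy":0,"dz":12,"turn":0,"hand":-0.1}]'
python3 -m inch '[{"dx":0,"dy":0,"dz":8,"turn":0,"hand":0},{"dx":0,"dy":0,"dz":11,"turn":0,"hand":0.3},{"dx":0,"dy":0,"dz":11,"turn":0,"hand":0.6},{"dx":0,"dy":0,"dz":11,"turn":0,"hand":1},{"dx":0,"dy":0,"dz":11,"turn":0,"hand":1}]'
python3 - <<'E'
from h import *
ci=info("wrist"); f=ctrl.grab_frame("wrist"); cv2.imwrite("pics/w9.png",f[:,:,::-1]); np.savez("w9.npz",**ci)
for c in blobs(f,(3,130,70),(17,255,255),200)[:4]:
    r=cv2.minAreaRect(c); print(cv2.contourArea(c),np.round(r[0]),[np.round(onz(ci,q,46)[:2]).tolist() for q in cv2.boxPoints(r)])
print(ctrl.sense()["position"])
g=cv2.cvtColor(f,cv2.COLOR_RGB2GRAY)
E
```

```text
time_s: 19.15
position: [441.2, -230.8, 138.2]
orientation: [-0.001, 0.635, 0.773, -0.0]
ft_force: [-0.1, -0.5, 0.7]
opening: 39.4
grip_force: 0.0
time_s: 19.57
position: [442.6, -231.7, 249.6]
orientation: [0.002, 0.635, 0.773, 0.0]
ft_force: [-0.4, 0.2, -1.0]
opening: 66.8
grip_force: 0.0
1473.5 [322. 236.] [[432.0, -211.0], [448.0, -208.0], [466.0, -297.0], [449.0, -300.0]]
280.0 [400. 209.] [[503.0, -202.0], [518.0, -199.0], [525.0, -225.0], [509.0, -228.0]]
250.5 [395. 283.] [[515.0, -268.0], [530.0, -265.0], [541.0, -304.0], [525.0, -307.0]]
233.0 [322. 292.] [[450.0, -302.0], [465.0, -299.0], [469.0, -315.0], [453.0, -318.0]]
[ 442.04913886 -231.30588376  247.33993941]
```

```bash

python3 -m inch '[{"dx":12.9,"dy":36.2,"dz":0,"turn":0.123,"hand":1},{"dx":12.9,"dy":36.2,"dz":0,"turn":0.123,"hand":1},{"dx":12.9,"dy":36.2,"dz":0,"turn":0.123,"hand":1},{"dx":12.9,"dy":36.2,"dz":0,"turn":0.123,"hand":1},{"dx":12.9,"dy":36.2,"dz":0,"turn":0.123,"hand":1},{"dx":12.9,"dy":36.2,"dz":0,"turn":0.123,"hand":1},{"dx":12.9,"dy":36.2,"dz":0,"turn":0.123,"hand":1},{"dx":12.9,"dy":36.2,"dz":0,"turn":0.123,"hand":1}]' >/dev/null
python3 -m inch '[{"dx":1.6,"dy":3.2,"dz":-2,"turn":0.0,"hand":1},{"dx":1.6,"dy":3.2,"dz":-5,"turn":0.0,"hand":1},{"dx":1.6,"dy":3.2,"dz":-5,"turn":0.0,"hand":1},{"dx":1.6,"dy":3.2,"dz":-5,"turn":0.0,"hand":1}]'
python3 - <<'E'
from h import *
s=ctrl.sense(); ci=info("wrist"); f=ctrl.grab_frame("wrist"); cv2.imwrite("pics/w10.png",f[:,:,::-1]); np.savez("w10.npz",**ci)
O=np.array([566,151.7,0]); e=np.array([.9494,.3141,0]); n=np.array([-.3141,.9494,0]); E=np.array([e,n,[0,0,1]])
X=lambda x:E@(x-O)
q=s["orientation"]; print("TCP",s["position"].round(1) if hasattr(s["position"],"round") else s["position"],X(s["position"]).round(1),"cy",np.degrees(2*np.arctan2(q[2],q[1]))-90)
for c in blobs(f,(105,120,40),(130,255,255),500)[:3]:
    r=cv2.boundingRect(c); print(cv2.contourArea(c),r,[X(onz(ci,p,97)).round(1).tolist() for p in((r[0],r[1]+r[3]-8),(r[0]+r[2],r[1]+r[3]-8),(r[0]+r[2]/2,r[1]+r[3]),(r[0]+r[2]/2,r[1]))])
E
```

```text
time_s: 20.62
position: [568.0, 114.6, 193.4]
orientation: [-0.003, 0.586, 0.811, -0.003]
ft_force: [-0.9, -0.7, 0.7]
opening: 87.8
grip_force: 0.0
TCP [568.  114.6 193.4] [ -9.8 -35.9 193.4] cy 18.308812428600163
6842.5 (300, 140, 71, 101) [[-24.3, -25.4, 97.0], [23.0, -25.4, 97.0], [-0.6, -30.9, 97.0], [-1.1, 34.6, 97.0]]
5785.0 (0, 0, 78, 97) [[-204.7, 64.7, 97.0], [-157.2, 64.6, 97.0], [-181.8, 60.1, 97.0], [-171.3, 112.2, 97.0]]
2738.0 (579, 0, 61, 77) [[142.8, 75.3, 97.0], [178.8, 75.3, 97.0], [161.7, 70.9, 97.0], [153.5, 111.4, 97.0]]
```

```bash

python3 -m inch '[{"dx":0,"dy":1,"dz":-3,"turn":0.0,"hand":1},{"dx":0,"dy":1,"dz":-6,"turn":0.0,"hand":1},{"dx":0,"dy":1,"dz":-6,"turn":0.0,"hand":1},{"dx":0,"dy":1,"dz":-6,"turn":0.0,"hand":1}]'
```

```text
time_s: 21.0
position: [569.4, 123.6, 138.2]
orientation: [-0.0, 0.586, 0.81, -0.001]
ft_force: [0.1, 0.1, 0.9]
opening: 87.9
grip_force: 0.0
```

```bash

python3 -m inch '[{"dx":0.13,"dy":0.76,"dz":-2.5,"turn":0.0,"hand":1},{"dx":0.13,"dy":0.76,"dz":-3.7,"turn":0.0,"hand":1},{"dx":0.13,"dy":0.76,"dz":-4.2,"turn":0.0,"hand":1},{"dx":0.13,"dy":0.76,"dz":-4.2,"turn":0.0,"hand":1},{"dx":0.13,"dy":0.76,"dz":-4.2,"turn":0.0,"hand":1}]' | grep -E "pos|ft"
for i in 1 2; do python3 -m inch '[{"dx":0,"dy":0,"dz":-0.12,"turn":0.0,"hand":1},{"dx":0,"dy":0,"dz":-0.12,"turn":0,"hand":1},{"dx":0,"dy":0,"dz":-0.12,"turn":0,"hand":1}]' | grep -E "pos|ft"; done
```

```text
position: [571.7, 132.0, 97.2]
ft_force: [0.8, 0.1, -0.6]
position: [571.6, 132.4, 95.6]
ft_force: [-0.8, 0.3, 0.3]
position: [571.2, 132.4, 93.4]
ft_force: [0.8, 1.5, -0.0]
```

```bash

for i in 1 2; do python3 -m inch '[{"dx":0,"dy":0,"dz":-0.1,"turn":0.0,"hand":1},{"dx":0,"dy":0,"dz":-0.1,"turn":0,"hand":1},{"dx":0,"dy":0,"dz":-0.1,"turn":0,"hand":1}]' | grep -E "pos|ft"; done
python3 -m inch '[{"dx":0,"dy":0,"dz":0,"turn":0.0,"hand":0.4},{"dx":0,"dy":0,"dz":0,"turn":0.0,"hand":0.1},{"dx":0,"dy":0,"dz":0,"turn":0,"hand":-1},{"dx":0,"dy":0,"dz":0,"turn":0,"hand":-1},{"dx":0,"dy":0,"dz":0,"turn":0,"hand":-1},{"dx":0,"dy":0,"dz":0,"turn":0,"hand":-1},{"dx":0,"dy":0,"dz":0,"turn":0,"hand":-1}]'
```

```text
position: [571.1, 132.4, 92.3]
ft_force: [0.8, -0.1, 0.3]
position: [571.2, 132.4, 91.3]
ft_force: [1.1, -0.6, -0.4]
time_s: 23.0
position: [571.0, 132.3, 91.4]
orientation: [-0.0, 0.586, 0.81, -0.0]
ft_force: [-0.7, 0.5, -0.1]
opening: 45.7
grip_force: 30.0
```

```bash

python3 -m inch '[{"dx":0,"dy":0,"dz":0.3,"turn":0.0,"hand":-1},{"dx":0.02,"dy":-0.05,"dz":0.6,"turn":0,"hand":-1},{"dx":0.04,"dy":-0.1,"dz":0.9,"turn":0,"hand":-1},{"dx":0.06,"dy":-0.2,"dz":1.3,"turn":0,"hand":-1},{"dx":0.1,"dy":-0.3,"dz":1.7,"turn":0,"hand":-1},{"dx":0.15,"dy":-0.45,"dz":2.2,"turn":0,"hand":-1},{"dx":0.2,"dy":-0.6,"dz":3,"turn":0,"hand":-1},{"dx":0.2,"dy":-0.6,"dz":3,"turn":0,"hand":-1}]'
python3 -m inch '[{"dx":0,"dy":0,"dz":2,"turn":0.0,"hand":-1},{"dx":0,"dy":0,"dz":4,"turn":0,"hand":-1},{"dx":0,"dy":0,"dz":6.5,"turn":0,"hand":-1},{"dx":0,"dy":0,"dz":6.5,"turn":0,"hand":-1}]'
python3 - <<'E'
from h import *
s=ctrl.sense(); ci=info("wrist"); f=ctrl.grab_frame("wrist"); g=ctrl.grab_frame("side")
a=cv2.resize(f,(400,300)); b=cv2.resize(g[90:240,210:410],(400,300),interpolation=cv2.INTER_CUBIC)
cv2.imwrite("pics/w11.png",np.hstack([a,b])[:,:,::-1])
for c in blobs(f,(105,120,40),(130,255,255),300)[:3]: print(cv2.contourArea(c),cv2.boundingRect(c))
for c in blobs(g,(105,120,40),(130,255,255),30,(260,120,360,230))[:3]: print("side",cv2.contourArea(c),cv2.boundingRect(c))
E
```

```text
time_s: 23.67
position: [574.6, 126.2, 124.5]
orientation: [0.002, 0.586, 0.81, 0.002]
ft_force: [0.5, -0.1, 0.9]
opening: 45.6
grip_force: 30.0
time_s: 24.0
position: [575.3, 126.7, 193.1]
orientation: [0.003, 0.586, 0.81, 0.003]
ft_force: [0.4, 0.3, 1.4]
opening: 45.3
grip_force: 30.0
16419.0 (269, 179, 108, 161)
5436.0 (557, 0, 83, 92)
5059.5 (0, 0, 59, 109)
side 325.0 (290, 156, 29, 22)
side 70.5 (270, 160, 18, 11)
```

```bash

python3 -m inch '[{"dx":2,"dy":-4,"dz":1,"turn":-0.1,"hand":-1},{"dx":4,"dy":-8,"dz":1,"turn":-0.2,"hand":-1},{"dx":7.3,"dy":-12,"dz":1,"turn":-0.4,"hand":-1},{"dx":7.3,"dy":-16,"dz":1,"turn":-0.4,"hand":-1},{"dx":7.3,"dy":-20,"dz":1,"turn":-0.4,"hand":-1},{"dx":7.3,"dy":-24,"dz":1,"turn":-0.4,"hand":-1},{"dx":7.3,"dy":-28,"dz":1,"turn":-0.4,"hand":-1},{"dx":7.3,"dy":-31.2,"dz":1,"turn":-0.4,"hand":-1}]'
python3 -m inch '[{"dx":0,"dy":0,"dz":-3,"turn":0.0,"hand":-1},{"dx":0,"dy":0,"dz":-6,"turn":0,"hand":-1},{"dx":0,"dy":0,"dz":-9,"turn":0,"hand":-1},{"dx":0,"dy":0,"dz":-11,"turn":0,"hand":-1},{"dx":0,"dy":0,"dz":-12,"turn":0,"hand":-1},{"dx":0,"dy":0,"dz":-12,"turn":0,"hand":-1}]'
python3 - <<'E'
from h import *
f=ctrl.grab_frame("wrist"); g=ctrl.grab_frame("side")
a=cv2.resize(f,(400,300)); b=cv2.resize(g[180:330,330:530],(400,300),interpolation=cv2.INTER_CUBIC)
cv2.imwrite("pics/w12.png",np.hstack([a,b])[:,:,::-1])
for c in blobs(f,(105,120,40),(130,255,255),300)[:3]: print(cv2.contourArea(c),cv2.boundingRect(c))
E
```

```text
time_s: 24.77
position: [645.5, -187.8, 194.0]
orientation: [-0.001, 0.735, 0.678, -0.001]
ft_force: [1.1, -0.1, -0.1]
opening: 45.2
grip_force: 30.0
time_s: 25.27
position: [644.0, -184.9, 71.2]
orientation: [-0.003, 0.735, 0.678, -0.002]
ft_force: [0.3, -0.4, -0.7]
opening: 45.2
grip_force: 30.0
16483.5 (269, 179, 108, 161)
5551.0 (594, 102, 46, 219)
3344.0 (584, 299, 56, 84)
```

View pics/w12.png

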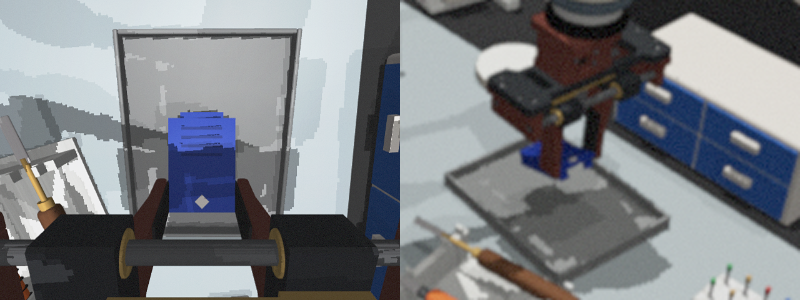

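The wrist half shows the cover held over the tray, nearly centred (crop columns 168–236, tray 115–300). The side half confirms it is above the tray. I'll lower it gently.

```bash

python3 -m inch '[{"dx":0,"dy":0,"dz":-2,"turn":0.0,"hand":-1},{"dx":0,"dy":0,"dz":-3.5,"turn":0,"hand":-1},{"dx":0,"dy":0,"dz":-4,"turn":0,"hand":-1},{"dx":0,"dy":0,"dz":-4,"turn":0,"hand":-1}]'|grep -E "pos|ft"
for i in 1 2 3; do python3 -m inch '[{"dx":0,"dy":0,"dz":-0.2,"turn":0.0,"hand":-1},{"dx":0,"dy":0,"dz":-0.4,"turn":0,"hand":-1},{"dx":0,"dy":0,"dz":-0.5,"turn":0,"hand":-1}]' | grep -E "pos|ft"; done
```

```text
position: [646.2, -185.5, 36.5]
ft_force: [-0.3, 0.8, -0.5]
position: [647.0, -185.8, 32.9]
ft_force: [-0.1, -0.5, -0.0]
position: [646.2, -185.6, 26.3]
ft_force: [-0.9, 0.2, 0.9]
position: [646.6, -186.7, 22.8]
ft_force: [-1.8, -3.1, 6.3]
```

```bash

for i in 1 2 3 4; do python3 -m inch '[{"dx":0,"dy":0,"dz":-0.12,"turn":0.0,"hand":-1},{"dx":0,"dy":0,"dz":-0.25,"turn":0,"hand":-1},{"dx":0,"dy":0,"dz":-0.25,"turn":0,"hand":-1}]' | grep -E "pos|ft"; done
```

```text
position: [646.9, -186.8, 20.4]
ft_force: [-0.8, -2.4, 5.8]
position: [647.0, -186.8, 18.0]
ft_force: [-0.8, -3.0, 6.4]
position: [647.1, -186.8, 15.5]
ft_force: [-1.0, -2.8, 6.2]
position: [647.0, -186.5, 12.8]
ft_force: [-0.4, -3.5, 5.4]
```

```bash

for i in 1 2 3; do python3 -m inch '[{"dx":0,"dy":0,"dz":-0.1,"turn":0.0,"hand":-1},{"dx":0,"dy":0,"dz":-0.15,"turn":0,"hand":-1},{"dx":0,"dy":0,"dz":-0.15,"turn":0,"hand":-1}]' | grep -E "pos|ft"; done
```

```text
position: [647.1, -186.5, 12.3]
ft_force: [-2.0, -2.2, 8.9]
position: [647.1, -186.5, 12.2]
ft_force: [-4.2, -0.9, 15.1]
position: [647.1, -186.5, 12.0]
ft_force: [-7.9, -1.4, 19.3]
```

Flat on the floor (stiff contact). Release and check.

```bash

python3 -m inch '[{"dx":0,"dy":0,"dz":0.35,"turn":0.0,"hand":-1},{"dx":0,"dy":0,"dz":0.35,"turn":0,"hand":0.1},{"dx":0,"dy":0,"dz":0.35,"turn":0,"hand":0.3},{"dx":0,"dy":0,"dz":0.35,"turn":0,"hand":0.5},{"dx":0,"dy":0,"dz":1,"turn":0,"hand":0.5},{"dx":0,"dy":0,"dz":4,"turn":0,"hand":0.5},{"dx":0,"dy":0,"dz":8,"turn":0,"hand":0.5},{"dx":0,"dy":0,"dz":12,"turn":0,"hand":0.5}]'
python3 -m inch '[{"dx":0,"dy":-4,"dz":6,"turn":0.0,"hand":0.5},{"dx":0,"dy":-4,"dz":10,"turn":0.0,"hand":0.5},{"dx":0,"dy":-4,"dz":10,"turn":0,"hand":0.5},{"dx":0,"dy":-4,"dz":10,"turn":0,"hand":0.5}]'
python3 - <<'E'
from h import *
ci=info("wrist"); f=ctrl.grab_frame("wrist"); cv2.imwrite("pics/w13.png",f[:,:,::-1]); np.savez("w13.npz",**ci)
for c in blobs(f,(105,120,40),(130,255,255),400,(150,0,500,330))[:3]:
    r=cv2.minAreaRect(c); print(cv2.contourArea(c),r[2],[np.round(onz(ci,q,19)[:2]).tolist() for q in cv2.boxPoints(r)],onz(ci,r[0],19))
b0=cv2.imread("pics/side0.png"); g=ctrl.grab_frame("side"); cs=info("side")
for nm,im in(("before",b0[:,:,::-1].copy()),("after",g)):
    for c in blobs(im,(3,140,80),(16,255,255),20,(325,310,410,370))[:1]:
        r=cv2.minAreaRect(c); print(nm,r,cv2.contourArea(c))
    v=cv2.cvtColor(im,cv2.COLOR_RGB2GRAY); 
a=cv2.cvtColor(b0,cv2.COLOR_BGR2GRAY); b=cv2.cvtColor(g,cv2.COLOR_RGB2GRAY)
d=cv2.threshold(cv2.GaussianBlur(cv2.absdiff(a,b),(5,5),0),40,255,cv2.THRESH_BINARY)[1]
for c in cv2.findContours(d,0,2)[0]:
    if cv2.contourArea(c)>25: print("diff",cv2.boundingRect(c))
cv2.imwrite("pics/fin.png",g[:,:,::-1])
E
```

```text
time_s: 28.87
position: [645.1, -185.0, 126.2]
orientation: [-0.002, 0.735, 0.678, -0.001]
ft_force: [1.2, -0.1, 0.5]
opening: 66.0
grip_force: 0.0
time_s: 29.2
position: [647.5, -227.6, 235.4]
orientation: [0.005, 0.736, 0.677, 0.002]
ft_force: [0.8, 0.2, 0.4]
opening: 65.9
grip_force: 0.0
3619.0 -0.0 [[624.0, -194.0], [631.0, -126.0], [675.0, -130.0], [670.0, -198.0]] [ 649.94823055 -161.06956072   19.        ]
1718.0 90.0 [[800.0, -217.0], [820.0, -219.0], [826.0, -350.0], [804.0, -348.0]] [ 812.09467025 -280.49424776   19.        ]
1437.0 90.0 [[800.0, -104.0], [815.0, -105.0], [820.0, -221.0], [804.0, -220.0]] [ 809.55668989 -159.89725601   19.        ]
before ((369.1685791015625, 343.7303466796875), (58.935882568359375, 10.387979507446289), 32.00538635253906) 455.0
after ((368.57965087890625, 342.3652648925781), (58.660396575927734, 10.291984558105469), 30.5792236328125) 499.0
diff (31, 414, 80, 32)
diff (0, 393, 32, 53)
diff (11, 386, 11, 9)
diff (111, 357, 15, 55)
diff (126, 356, 16, 40)
diff (100, 344, 14, 14)
diff (0, 343, 78, 49)
diff (337, 331, 36, 25)
diff (0, 327, 61, 19)
diff (380, 304, 12, 8)
diff (263, 304, 133, 67)
diff (334, 304, 19, 14)
diff (21, 301, 13, 9)
diff (348, 295, 14, 8)
diff (397, 287, 61, 30)
diff (414, 284, 70, 62)
diff (0, 283, 6, 15)
diff (389, 265, 36, 30)
diff (273, 194, 23, 14)
diff (454, 193, 9, 8)
diff (6, 155, 90, 192)
diff (75, 153, 13, 10)
diff (141, 108, 13, 13)
diff (33, 107, 55, 70)
diff (394, 92, 105, 100)
diff (269, 77, 82, 22)
diff (184, 73, 78, 24)
diff (7, 69, 75, 30)
diff (399, 37, 10, 13)
diff (447, 16, 12, 14)
diff (0, 11, 133, 97)
diff (461, 0, 54, 36)
diff (405, 0, 43, 36)
diff (377, 0, 38, 16)
diff (129, 0, 257, 104)
diff (0, 0, 16, 28)
```

```bash
python3 - <<'E'
from h import *
cs=info("side"); sc=info("scene")
def ends(im,box):
    h=cv2.cvtColor(im,cv2.COLOR_RGB2HSV); m=cv2.inRange(h,(3,110,60),(17,255,255)); k=np.zeros_like(m); k[box[1]:box[3],box[0]:box[2]]=1; m*=k
    y,x=np.nonzero(m); P=np.c_[x,y].astype(float); c=P.mean(0); u=np.linalg.svd(P-c,full_matrices=False)[2][0]; u*=np.sign(u[0]); s=(P-c)@u
    return c+u*np.percentile(s,2),c+u*np.percentile(s,98)
g1=ctrl.grab_frame("side"); s1=ctrl.grab_frame("scene")
rd=lambda n:cv2.imread(n)[:,:,::-1].copy()
B={"side":(325,315,410,370),"scene":(290,175,335,212)}
R={}
for t,(si,se) in dict(before=(rd("pics/side0.png"),rd("pics/scene0.png")),after=(g1,s1)).items():
    A=ends(si,B["side"]); C=ends(se,B["scene"]); C=C[::-1] if np.hypot(0,0)>0 else C
    # side: left end = front ; scene: right end = front
    pts=[]
    for a,c in((A[0],C[1]),(A[1],C[0])):
        P1=cs["K"]@np.c_[cs["R"],cs["t"]]; P2=sc["K"]@np.c_[sc["R"],sc["t"]]
        X=cv2.triangulatePoints(P1,P2,a,c)[:,0]; pts.append(X[:3]/X[3])
    d=pts[0]-pts[1]; print(t,"front",pts[0].round(1),"rear",pts[1].round(1),"pitch up",np.degrees(np.arcsin(d[2]/np.linalg.norm(d))).round(1),A,C)
E
```

```text
before front [ 427.4 -236.6   26.9] rear [ 482.2 -305.1   71.4] pitch up -26.9 (array([348.02051398, 343.78862042]), array([408.71021021, 332.24174255])) (array([299.89319593, 185.24401724]), array([323.84304423, 204.09115348]))
after front [ 431.  -228.7   29.4] rear [ 481.8 -305.3   66.4] pitch up -21.9 (array([345.77128183, 339.44773958]), array([408.24991027, 334.47355232])) (array([299.91111429, 186.52542089]), array([323.57870271, 205.47146262]))
```

```bash
python3 -m inch '[{"dx":0,"dy":0,"dz":0,"turn":0,"hand":0.5},{"dx":0,"dy":0,"dz":0,"turn":0,"hand":0.5},{"dx":0,"dy":0,"dz":0,"turn":0,"hand":0.5}]' | head -2; python3 -c "
from plant import ctrl; print(ctrl.job_done())"
```

```text
time_s: 29.65
position: [645.9, -225.1, 225.3]
the job is handed in; nothing more can be done
None
```

I handed the job in at about 30 s: the cover was pried up with the blade and laid flat in the tray, and the pry tool is back in its place on the rest. My last measurements agree with this, but the hand-in returned no verdict, and I didn't recheck the loose items except the wax knife, which hadn't moved.

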